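# Put the slide rules away in order of length

## Robot

A 7-joint arm with a two-finger parallel gripper is mounted at the origin on the work surface. World frame = base frame: x ahead of the robot, y to its left, z up, the work surface at z = 0. Lengths are in m, angles in rad, forces in N, time in s.
With the tool pointing down it reaches from about 0.4 to 0.925 m from the base axis. Payload 4.1 kg.
Tool frame: the origin (TCP) lies at the very end of the fingers, on their centre line; the grasp point (between the pads) lies 19 mm behind it; z points along the fingers, y is the line along which they close (so a half turn about z gives the same grasp; the last joint's range is limited). The gripper opens to 85 mm and grips with 20 to 120 N. Pads are 22 mm wide; open, the fingers measure 114 mm over their backs; the gripper's body (76 mm by 85 mm) begins 54 mm behind the grasp point. The pads swing forward as they close: fully open they stand 13 mm farther back than shut.
Start: joints at [1.101, 0.398, 0.045, 1.537, -0.019, 1.207, -0.051], TCP at [0.236, -0.606, 0.231] pointing down, gripper open.
Joint ranges: [-2.82, 2.82], [-0.49, 2.23], [-1.37, 1.46], [0, 2.46], [-1.36, 4.5], [0.23, 2], [-2.94, 2.94]. Speed limits (rad/s): [2.57, 2.57, 3.14, 3.14, 3.14, 3.14, 3.14].

## Interface

Orientations are given as a unit quaternion [x, y, z, w].
In Python, from cell import manip gives the robot as it stands.
- The arm moves only by the shell command python3 -m inch 'ROWS'. ROWS is JSON, a list of rows, each an object with "jaw": the gripper's target within -1 to 1 (shut at 1, half-way at 0, fully open at -1); "delta_pos": the shift along the world's x, y, z in cm, a list of three; "rot": the turn, a rotation vector about the world's x, y, z in degrees, a list of three. In form: [{"jaw": jaw, "delta_pos": [tx, ty, tz], "rot": [ax, ay, az]}, ...]. A call has exactly 8 rows; each row shifts and turns the commanded pose from where the row before left it; what a row does not reach is not made up. A row lasts 1/10 s, in which the tool goes at most 50 mm and 8.59 degrees, less where a joint would pass 70% of its speed; a pose out of reach is approached as far as the arm can. A call is refused whole if a number of a shift passes 5 or a number of a turn 8.59, either way. A call with a gripper value outside its range is refused whole. The fingers move at their own pace and stop on an object; the grip force is fixed at half the most. Time passes only in rows, so rows that do not move let the fingers close, or fill a call up. It gives the time, the measured TCP pose, the force, the opening and the grip force at its end, in the units of the state.
- manip.read_state(): the state, without advancing time (a new reading comes with each control period).
- manip.grab_frame(name): name is "scene" or "side" or "wrist"; returns a dict with "color" (420x560x3 uint8, red, green, blue), "range_z" (420x560 float32, m along the optical axis (not along the pixel's ray), 0 where there is no reading), "mtx" (3x3 intrinsics, pixels), "camera_from_world" (4x4, takes a point from world to camera coordinates); the wrist camera has in their place "hand_eye" (4x4, takes a point from camera to tool coordinates, whose origin is the TCP and whose axes are the flange's). Camera axes: x right, y down, z forward; pixel columns grow to the right and rows downward; lengths in m; the calibration is good to about 2 mm. A picture is of the moment at which its call begins: read the wrist's pose just before it.
- manip.finish_job(): hands the job in; it is judged then, once.
Trained networks look in a picture, given as the dict that the camera call returned (one of the last four; its "shot" number tells which), for a name from the list of things; names that differ only in an ending like _2 or _b are one class to them, and where a whole thing is asked for, a point or a joint stands for the part that bears it (a point fixed in the world has none). Each returns a list of dicts, best first, with "p" (0 to 1); they miss things now and then, are a little off and sometimes report something else, mostly with a low value. They report only what shows in the picture. A call takes as long as a camera call. They do not tell look-alikes from the thing itself.
- manip.look_for(target, picture): "box" ([centre column, centre row, width, height] in pixels, round what is visible of it).
The state is a dict: "time": time; "q": joint angles; "dq": joint speeds; "joint_efforts": joint torques, N m; "tcp_pos": TCP position; "tcp_rot": TCP orientation; "ft_force": force on the tool from outside, world axes, zero at the start; "wrist_torque": the same for the moment, N m; "grip_width": finger opening in m; "gripper_force": force on a finger pad.
Only numpy, scipy, OpenCV 4.12 (cv2) and the standard library are available. Lean on these libraries where they do the work, as an engineer would, in place of code of your own. Each camera call takes 0.05 s, during which the arm holds its last target. There are 200 camera calls.

## Task

Put the four slide rules away in the walnut drawer, one in each groove in order of length: the shortest in the groove next to the brass latch, the longest in the groove farthest from it. Lay each flat and face up along its groove, between the groove walls, with its middle at the finger notch at the middle of the groove.

Things in the scene. Friction and masses are not known exactly. Their poses are not given: they have to be found in the camera images.
- rule_1_mid (a point): The shortest slide rule: ivory-white bar 84 mm long (its x), 26 mm wide (its y), 13 mm thick (its z, up when face up), about 71 g, face up on the bench, roughly along world y. Point: its centre, half-way up the bar. A fixed clear cursor, 14 mm along x, 30 mm wide, 2.5 mm proud of the face, is 29 mm from the centre towards +x; grip it at mid-length, which is plain, across its width.
- rule_2_mid (a point): The second shortest slide rule: ivory-white bar 106 mm long (its x), 26 mm wide (its y), 13 mm thick (its z, up when face up), about 90 g, face up on the bench, roughly along world y. Point: its centre, half-way up the bar. A fixed clear cursor, 14 mm along x, 30 mm wide, 2.5 mm proud of the face, is 36 mm from the centre towards +x; grip it at mid-length, which is plain, across its width.
- rule_3_mid (a point): The second longest slide rule: ivory-white bar 128 mm long (its x), 26 mm wide (its y), 13 mm thick (its z, up when face up), about 109 g, face up on the bench, roughly along world y. Point: its centre, half-way up the bar. A fixed clear cursor, 14 mm along x, 30 mm wide, 2.5 mm proud of the face, is 44 mm from the centre towards +x; grip it at mid-length, which is plain, across its width.
- rule_4_mid (a point): The longest slide rule: ivory-white bar 150 mm long (its x), 26 mm wide (its y), 13 mm thick (its z, up when face up), about 128 g, face up on the bench, roughly along world y. Point: its centre, half-way up the bar. A fixed clear cursor, 14 mm along x, 30 mm wide, 2.5 mm proud of the face, is 51 mm from the centre towards +x; grip it at mid-length, which is plain, across its width.
- groove_a_floor (a point): One of four identical walnut grooves in a row, in no set order of name. Channel along its x, 160 mm long, 42 mm wide inside; walls 5 mm thick, 5 mm high, cut away over the middle 60 mm as a finger notch. The point is the centre of the channel floor, 9 mm above the bench; y across it (along the row), z up; parallel to the drawer. Neighbours are about 64 mm apart.
- groove_b_floor (a point): One of four identical walnut grooves in a row, in no set order of name. Channel along its x, 160 mm long, 42 mm wide inside; walls 5 mm thick, 5 mm high, cut away over the middle 60 mm as a finger notch. The point is the centre of the channel floor, 9 mm above the bench; y across it (along the row), z up; parallel to the drawer. Neighbours are about 64 mm apart.
- groove_c_floor (a point): One of four identical walnut grooves in a row, in no set order of name. Channel along its x, 160 mm long, 42 mm wide inside; walls 5 mm thick, 5 mm high, cut away over the middle 60 mm as a finger notch. The point is the centre of the channel floor, 9 mm above the bench; y across it (along the row), z up; parallel to the drawer. Neighbours are about 64 mm apart.
- groove_d_floor (a point): One of four identical walnut grooves in a row, in no set order of name. Channel along its x, 160 mm long, 42 mm wide inside; walls 5 mm thick, 5 mm high, cut away over the middle 60 mm as a finger notch. The point is the centre of the channel floor, 9 mm above the bench; y across it (along the row), z up; parallel to the drawer. Neighbours are about 64 mm apart.
- drawer: The walnut drawer, lifted out and standing fixed on the bench: 210 mm (x) by 328 mm (y) outside, rim 22 mm high; walls 12 mm thick (sides) and 14 mm (the two ends of the row of grooves, which runs along its y). Origin: centre of its underside. Inner faces of the end walls are about 54 mm from the middle of the end grooves.
- latch_mid (a point): Brass bolt latch with a small ball knob, 80 mm long, fixed on top of one end wall of the drawer (either end), its top 50 mm above the bench. The point is its middle, 25 mm above the bench, on the line of the row, about 61 mm from the middle of the nearest groove. A flat grey steel catch plate is on the other end wall.
Mind the look-alikes: they are no part of the job. What is shaped like the part that bears rule_4_mid but blue is not meant.

How it is judged:
At the end, for the whole second after the job is handed in: Each rule lies at rest, face up (within 0.15 rad) on the floor of one groove, its centre within 15 mm along and 10.5 mm across of the groove's centre and its length within 0.22 rad of the groove's direction; counted from the brass latch the grooves hold the rules of 84, 106, 128 and 150 mm (((x of rule_1_mid in the frame of groove_a_floor between -0.015 and 0.015 m and y of rule_1_mid in the frame of groove_a_floor between -0.0105 and 0.0105 m) or (x of rule_1_mid in the frame of groove_b_floor between -0.015 and 0.015 m and y of rule_1_mid in the frame of groove_b_floor between -0.0105 and 0.0105 m) or (x of rule_1_mid in the frame of groove_c_floor between -0.015 and 0.015 m and y of rule_1_mid in the frame of groove_c_floor between -0.0105 and 0.0105 m) or (x of rule_1_mid in the frame of groove_d_floor between -0.015 and 0.015 m and y of rule_1_mid in the frame of groove_d_floor between -0.0105 and 0.0105 m)) and height (world z) of rule_1_mid between 0.0125 and 0.0185 m and angle between the x axis of each of rule_1_mid, rule_2_mid, rule_3_mid, rule_4_mid and the x axis of drawer, either way round below 0.22 rad and horizontal distance between rule_1_mid and latch_mid below 0.093 m and angle between each of rule_1_mid, rule_2_mid, rule_3_mid, rule_4_mid's own z axis and vertical below 0.15 rad and linear speed of each of rule_1, rule_2, rule_3, rule_4 below 0.02 m/s and ((x of rule_2_mid in the frame of groove_a_floor between -0.015 and 0.015 m and y of rule_2_mid in the frame of groove_a_floor between -0.0105 and 0.0105 m) or (x of rule_2_mid in the frame of groove_b_floor between -0.015 and 0.015 m and y of rule_2_mid in the frame of groove_b_floor between -0.0105 and 0.0105 m) or (x of rule_2_mid in the frame of groove_c_floor between -0.015 and 0.015 m and y of rule_2_mid in the frame of groove_c_floor between -0.0105 and 0.0105 m) or (x of rule_2_mid in the frame of groove_d_floor between -0.015 and 0.015 m and y of rule_2_mid in the frame of groove_d_floor between -0.0105 and 0.0105 m)) and height (world z) of rule_2_mid between 0.0125 and 0.0185 m and horizontal distance between rule_2_mid and latch_mid between 0.093 and 0.157 m and ((x of rule_3_mid in the frame of groove_a_floor between -0.015 and 0.015 m and y of rule_3_mid in the frame of groove_a_floor between -0.0105 and 0.0105 m) or (x of rule_3_mid in the frame of groove_b_floor between -0.015 and 0.015 m and y of rule_3_mid in the frame of groove_b_floor between -0.0105 and 0.0105 m) or (x of rule_3_mid in the frame of groove_c_floor between -0.015 and 0.015 m and y of rule_3_mid in the frame of groove_c_floor between -0.0105 and 0.0105 m) or (x of rule_3_mid in the frame of groove_d_floor between -0.015 and 0.015 m and y of rule_3_mid in the frame of groove_d_floor between -0.0105 and 0.0105 m)) and height (world z) of rule_3_mid between 0.0125 and 0.0185 m and horizontal distance between rule_3_mid and latch_mid between 0.157 and 0.221 m and ((x of rule_4_mid in the frame of groove_a_floor between -0.015 and 0.015 m and y of rule_4_mid in the frame of groove_a_floor between -0.0105 and 0.0105 m) or (x of rule_4_mid in the frame of groove_b_floor between -0.015 and 0.015 m and y of rule_4_mid in the frame of groove_b_floor between -0.0105 and 0.0105 m) or (x of rule_4_mid in the frame of groove_c_floor between -0.015 and 0.015 m and y of rule_4_mid in the frame of groove_c_floor between -0.0105 and 0.0105 m) or (x of rule_4_mid in the frame of groove_d_floor between -0.015 and 0.015 m and y of rule_4_mid in the frame of groove_d_floor between -0.0105 and 0.0105 m)) and height (world z) of rule_4_mid between 0.0125 and 0.0185 m and horizontal distance between rule_4_mid and latch_mid between 0.221 and 0.3 m); the robot touches nothing.
It also fails if it takes over 90 s, if anything falls off the work surface, if the arm or the gripper's body presses on something with over 40 N, if the wrist force passes 120 N, or if a joint passes its speed limit or range.

## Working session

There is one attempt and no reset: what is moved stays moved. The work goes in short steps, Python scripts to look and compute and a shell command to move; the robot and the scene stay as the last step left them, time stands still between calls to the robot, and variables do not carry over. Pictures are saved under pics/ and viewed, at most 14 in all, crops included, and the job is handed in when it is done.

```bash
mkdir -p pics; ls; cat > h.py <<'E'
import numpy as np, cv2
from cell import manip
from scipy.spatial.transform import Rotation as R
def cloud(f,s=None):
    z=f["range_z"];K=f["mtx"];v,u=np.mgrid[:z.shape[0],:z.shape[1]]
    p=np.stack([(u-K[0,2])*z/K[0,0],(v-K[1,2])*z/K[1,1],z,np.ones_like(z)],-1)
    if "camera_from_world" in f: T=np.linalg.inv(f["camera_from_world"])
    else:
        W=np.eye(4);W[:3,:3]=R.from_quat(s["tcp_rot"]).as_matrix();W[:3,3]=s["tcp_pos"];T=W@f["hand_eye"]
    return (p@T.T)[...,:3]
def save(n,im): cv2.imwrite("pics/"+n,cv2.cvtColor(im,cv2.COLOR_RGB2BGR))
E
python3 - <<'E'
from h import *
s=manip.read_state();print(s)
a=manip.grab_frame("scene");b=manip.grab_frame("side")
save("scene.png",a["color"]);save("side.png",b["color"])
np.savez("scene.npz",c=a["color"],p=cloud(a));np.savez("side.npz",c=b["color"],p=cloud(b))
for f in(a,b):
  for n in("rule_4_mid","latch_mid","drawer","groove_a_floor"):
    print(n,[(np.round(d["box"]).tolist(),round(d["p"],2)) for d in manip.look_for(n,f)])
  print(np.linalg.inv(f["camera_from_world"])[:3].round(2).tolist())
E
```

```text
pics
{'time': 0.0, 'q': array([ 1.10102176,  0.39920019,  0.04502855,  1.5378868 , -0.01869072,
        1.20691136, -0.05072623]), 'dq': array([ 0.00123111, -0.00040881,  0.0005126 ,  0.00096615,  0.00186222,
        0.00105907, -0.00085457]), 'joint_efforts': array([ 3.07402424e-04, -4.75116241e+01,  1.36476472e+00, -2.54218984e+01,
        1.17490831e-02,  9.52811446e-03,  7.13517096e-06]), 'tcp_pos': array([ 0.23530641, -0.60522393,  0.23025505]), 'tcp_rot': array([ 9.82855795e-01,  1.84373269e-01, -2.53114282e-04, -9.59405700e-04]), 'ft_force': array([ 0.04891913,  0.35231572, -0.19877096]), 'wrist_torque': array([-0.01954195, -0.00232806, -0.0320502 ]), 'gripper_force': 0.0, 'grip_width': 0.08530302139488201}
rule_4_mid [([123.0, 245.0, 59.0, 33.0], 0.86), ([228.0, 300.0, 43.0, 52.0], 0.81), ([171.0, 264.0, 60.0, 47.0], 0.59), ([340.0, 237.0, 64.0, 50.0], 0.47)]
latch_mid [([373.0, 206.0, 19.0, 12.0], 0.66)]
drawer [([331.0, 249.0, 149.0, 129.0], 0.72)]
groove_a_floor [([322.0, 251.0, 56.0, 52.0], 0.63)]
[[0.66, 0.62, -0.43, 0.98], [0.75, -0.54, 0.37, -0.45], [-0.0, -0.57, -0.82, 1.01]]
rule_4_mid [([395.0, 181.0, 40.0, 24.0], 0.79), ([279.0, 184.0, 16.0, 30.0], 0.67), ([343.0, 186.0, 24.0, 27.0], 0.59)]
latch_mid [([165.0, 270.0, 39.0, 23.0], 0.97)]
drawer [([196.0, 243.0, 164.0, 101.0], 0.93)]
groove_a_floor [([215.0, 227.0, 76.0, 28.0], 0.89)]
[[-0.94, -0.16, 0.29, 0.21], [-0.33, 0.46, -0.82, 0.77], [0.0, -0.87, -0.49, 0.53]]
```

View pics/scene.png

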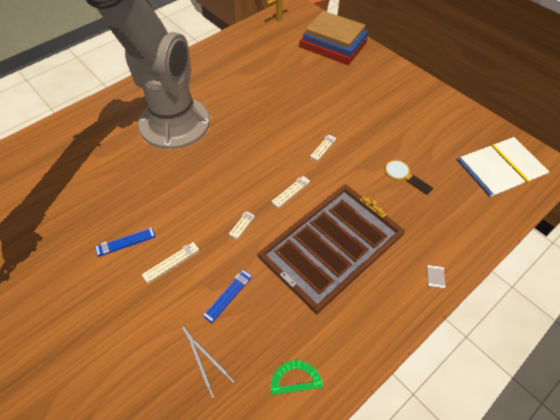

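View pics/side.png

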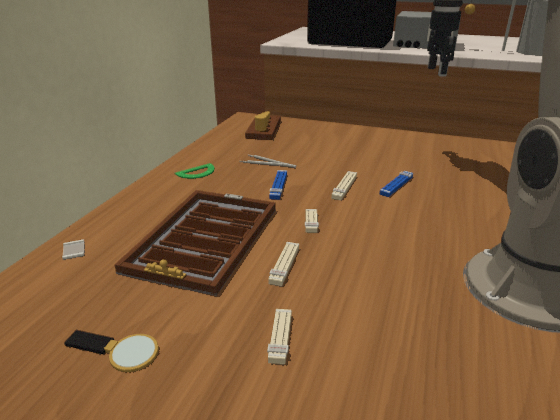

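The scene image shows four ivory rules, at (323,148), (291,191), (242,225) and (170,262). There are also blue look-alikes at (125,242) and (228,297), which I exclude by colour. The brass latch is at (373,206) and the steel catch at (288,279). Next I measure all of them in world coordinates and make one enlarged crop.

```bash
python3 - <<'E'
from h import *
for nm in("scene","side"):
    d=np.load(nm+".npz");c=d["c"];p=d["p"]
    hsv=cv2.cvtColor(c,cv2.COLOR_RGB2HSV)
    ins=(p[...,0]>.2)&(p[...,0]<1)&(abs(p[...,1])<.6)
    m=(ins&(p[...,2]>.007)&(p[...,2]<.03)&(hsv[...,1]<110)&(hsv[...,2]>120)).astype(np.uint8)
    n,l,st,ce=cv2.connectedComponentsWithStats(m)
    print(nm,"white")
    for i in range(1,n):
        if st[i,4]<60: continue
        q=p[l==i]; r=cv2.minAreaRect((q[:,:2]*1000).astype(np.float32)); print(ce[i].round(),st[i,4],np.round(r[0]),np.round(r[1]),round(r[2],1),np.median(q[:,2]).round(4))
    # gold
    g=(ins&(p[...,2]>.024)&(p[...,2]<.06)&(hsv[...,0]>15)&(hsv[...,0]<32)&(hsv[...,1]>120)&(hsv[...,2]>110))
    print("gold",g.sum(),p[g].mean(0) if g.any() else 0, p[g].min(0),p[g].max(0))
    # drawer rim, height
    x0=p[ins&(p[...,2]>.016)&(p[...,2]<.026)&(hsv[...,2]<140)&(p[...,0]>.4)]
    r=cv2.minAreaRect((x0[:,:2]*1000).astype(np.float32));print("rim",r,np.median(x0[:,2]))
c=np.load("scene.npz")["c"];save("crop.png",cv2.resize(c[130:325,130:420],None,fx=2.7,fy=2.7,interpolation=cv2.INTER_CUBIC))
E
```

```text
scene white
[323. 147.] 264 [388. 273.] [ 30. 109.] 14.6 0.0149
[487. 173.] 1021 [762. 568.] [105. 153.] 75.1 0.0098
[397. 169.] 210 [587. 377.] [62. 62.] 59.4 0.0087
[290. 191.] 400 [447.  89.] [ 31. 130.] 4.4 0.0146
[340. 210.] 179 [597. 153.] [103.  92.] 1.2 0.0089
[242. 224.] 300 [444. -83.] [31. 85.] 19.4 0.0147
[382. 229.] 85 [697. 188.] [37. 64.] 75.3 0.0085
[329. 244.] 134 [638.  45.] [178.  36.] 6.2 0.0094
[103. 248.] 105 [ 266. -398.] [32. 32.] 66.2 0.0162
[170. 262.] 628 [ 411. -287.] [149.  31.] 87.3 0.0144
[287. 273.] 267 [625. -90.] [146.  38.] 3.1 0.021
[243. 277.] 120 [ 564. -176.] [32. 32.] 6.0 0.0161
[202. 355.] 317 [ 643. -364.] [ 49. 143.] 84.0 0.0094
gold 178 [0.63728535 0.21035549 0.03379212] [0.59589874 0.20287867 0.02407135] [0.67735479 0.22092853 0.05278393]
rim ((640.0201416015625, 55.111358642578125), (210.2807159423828, 329.1553039550781), 1.3800578117370605) 0.022398377075577514
side white
[270. 161.] 134 [ 643. -368.] [ 47. 147.] 88.3 0.0094
[344. 184.] 292 [ 410. -287.] [156.  31.] 85.7 0.0152
[311. 220.] 249 [442. -82.] [26. 84.] 16.2 0.0152
[283. 263.] 594 [445.  89.] [ 30. 132.] 2.6 0.0151
[279. 335.] 894 [389. 273.] [ 30. 108.] 15.2 0.0151
[133. 351.] 932 [587. 378.] [62. 63.] 53.8 0.0082
gold 221 [0.63424919 0.21407222 0.03512167] [0.59502558 0.20275056 0.02436328] [0.67452441 0.22028991 0.05232098]
rim ((586.6922607421875, -197.66876220703125), (382.7838134765625, 837.2417602539062), 5.236813545227051) 0.02277875302297161
```

View pics/crop.png

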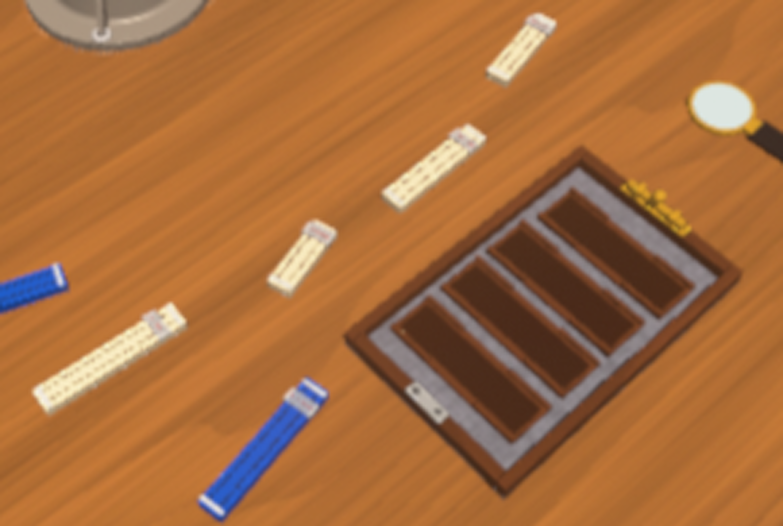

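The crop confirms it. Latch end is +y, and the four ivory rules measure as follows:

| Rule | Centre (mm) | Length direction |
|---|---|---|
| rule_1 (84 mm) | (443,-82) | about 107° |
| rule_2 (106 mm) | (388,273) | about 105° |
| rule_3 (128 mm) | (446,89) | about 93° |
| rule_4 (150 mm) | (410,-287) | about 86.5° |

The grooves, counted from the latch, are at about (638,151), (639,87), (641,23) and (642,-41), running along 1.4°. I start with rule_4.

```bash
cat > look.py <<'E'
from h import *
import sys
def look(save_as=None):
    s=manip.read_state();f=manip.grab_frame("wrist");p=cloud(f,s);c=f["color"]
    hsv=cv2.cvtColor(c,cv2.COLOR_RGB2HSV)
    yaw=np.degrees(R.from_quat(s["tcp_rot"]).as_matrix()[:2,0]@np.array([1,1j]));yaw=np.angle(yaw,deg=True)
    print("tcp",(s["tcp_pos"]*1000).round(1),"yaw",yaw.round(1),"w",round(s["grip_width"]*1000,1),"t",s["time"],"F",s["ft_force"].round(1))
    m=((p[...,2]>.008)&(p[...,2]<.027)&(hsv[...,1]<120)&(hsv[...,2]>110)).astype(np.uint8)
    n,l,st,ce=cv2.connectedComponentsWithStats(m)
    for i in range(1,n):
        if st[i,4]<400: continue
        q=p[l==i];r=cv2.minAreaRect((q[:,:2]*1000).astype(np.float32));print(ce[i].round(),st[i,4],"c",np.round(r[0],1),np.round(r[1]),round(r[2],1),"z",np.median(q[:,2]).round(4))
    if save_as: save(save_as,c)
    return s,f,p
if __name__=="__main__": look(sys.argv[1] if len(sys.argv)>1 else None)
E
python3 -m inch '[{"jaw":-0.3,"delta_pos":[2,3.7,-1],"rot":[0,0,8.2]},{"jaw":-0.3,"delta_pos":[2,3.7,-1],"rot":[0,0,8.2]},{"jaw":-0.3,"delta_pos":[2,3.7,-1],"rot":[0,0,8.2]},{"jaw":-0.3,"delta_pos":[2,3.7,-1],"rot":[0,0,8.2]},{"jaw":-0.3,"delta_pos":[2,3.7,-1],"rot":[0,0,8.2]},{"jaw":-0.3,"delta_pos":[2,3.7,-1],"rot":[0,0,8.2]},{"jaw":-0.3,"delta_pos":[2,3.7,-1],"rot":[0,0,8.2]},{"jaw":-0.3,"delta_pos":[2,3.7,-1],"rot":[0,0,8.2]}]'
python3 look.py w1.png
```

```text
time: 1.3
tcp_pos: [0.3963, -0.3085, 0.1514]
tcp_rot: [0.724, 0.689, 0.0, 0.001]
ft_force: [0.8, 0.2, -0.5]
grip_width: 0.0555
gripper_force: 0.0Traceback (most recent call last):
  File "look.py", line 15, in <module>
    if __name__=="__main__": look(sys.argv[1] if len(sys.argv)>1 else None)
                             ~~~~^^^^^^^^^^^^^^^^^^^^^^^^^^^^^^^^^^^^^^^^^^
  File "look.py", line 6, in look
    yaw=np.degrees(R.from_quat(s["tcp_rot"]).as_matrix()[:2,0]@np.array([1,1j]));yaw=np.angle(yaw,deg=True)
TypeError: ufunc 'degrees' not supported for the input types, and the inputs could not be safely coerced to any supported types according to the casting rule ''safe''
```

```bash
sed -i 's/yaw=np.degrees(\(.*\));yaw=/yaw=\1;yaw=/' look.py; python3 look.py w1.png
```

```text
tcp [ 399.7 -299.9  149.9] yaw 88.0 w 55.5 t 1.35 F [ 1.7  6.3 -1.2]
[513.  60.] 2190 c [ 575.8 -236. ] [ 31. 146.] 10.9 z 0.0135
[293. 171.] 6408 c [ 412.6 -288.2] [150.  29.] 87.5 z 0.0126
[129. 309.] 835 c [ 268.1 -393.6] [46. 30.] 72.1 z 0.0145
```

View pics/w1.png

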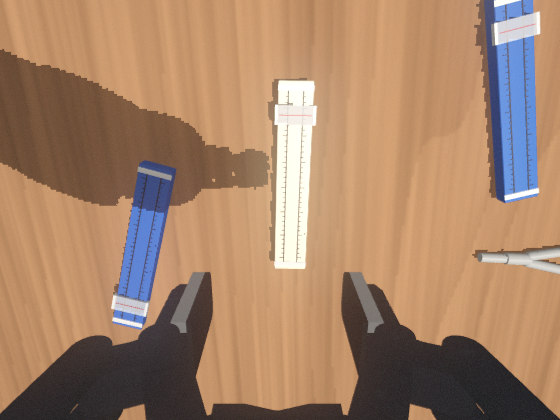

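The ivory rule_4 is at (293,171), between the fingers' lanes, with blue look-alikes to the left and right. I go above its middle and let the arm settle.

```bash
python3 -m inch '[{"jaw":-0.3,"delta_pos":[0.8,1.1,-3],"rot":[0,0,-1]},{"jaw":-0.3,"delta_pos":[0.8,1.1,-3],"rot":[0,0,0]},{"jaw":-0.3,"delta_pos":[0,0,-3],"rot":[0,0,0]},{"jaw":-0.3,"delta_pos":[0,0,0],"rot":[0,0,0]},{"jaw":-0.3,"delta_pos":[0,0,0],"rot":[0,0,0]},{"jaw":-0.3,"delta_pos":[0,0,0],"rot":[0,0,0]},{"jaw":-0.3,"delta_pos":[0,0,0],"rot":[0,0,0]},{"jaw":-0.3,"delta_pos":[0,0,0],"rot":[0,0,0]}]'
python3 look.py
```

```text
time: 2.2
tcp_pos: [0.4122, -0.2887, 0.0626]
tcp_rot: [0.732, 0.681, 0.0, 0.001]
ft_force: [1.2, 0.5, -0.6]
grip_width: 0.0556
gripper_force: 0.0
tcp [ 412.2 -288.7   62.6] yaw 85.8 w 55.6 t 2.2 F [ 1.2  0.5 -0.6]
[276. 218.] 11726 c [ 411.5 -288.2] [150.  30.] 86.5 z 0.0126
```

```bash
python3 -m inch '[{"jaw":-0.3,"delta_pos":[0,0,-3],"rot":[0,0,0.7]},{"jaw":-0.3,"delta_pos":[0,0,-2.6],"rot":[0,0,0]},{"jaw":-0.3,"delta_pos":[0,0,0],"rot":[0,0,0]},{"jaw":-0.3,"delta_pos":[0,0,0],"rot":[0,0,0]},{"jaw":0.3,"delta_pos":[0,0,0],"rot":[0,0,0]},{"jaw":1,"delta_pos":[0,0,0],"rot":[0,0,0]},{"jaw":1,"delta_pos":[0,0,0],"rot":[0,0,0]},{"jaw":1,"delta_pos":[0,0,0],"rot":[0,0,0]}]'
python3 -m inch '[{"jaw":1,"delta_pos":[0,0,0],"rot":[0,0,0]},{"jaw":1,"delta_pos":[0,0,1],"rot":[0,0,0]},{"jaw":1,"delta_pos":[0,0,3],"rot":[0,0,0]},{"jaw":1,"delta_pos":[0,0,3],"rot":[0,0,0]},{"jaw":1,"delta_pos":[0,0,0],"rot":[0,0,0]},{"jaw":1,"delta_pos":[0,0,0],"rot":[0,0,0]},{"jaw":1,"delta_pos":[0,0,0],"rot":[0,0,0]},{"jaw":1,"delta_pos":[0,0,0],"rot":[0,0,0]}]'
python3 look.py w2.png
```

```text
time: 3.05
tcp_pos: [0.4126, -0.2885, 0.007]
tcp_rot: [0.728, 0.686, 0.0, 0.001]
ft_force: [-1.3, 0.6, 6.6]
grip_width: 0.0238
gripper_force: 58.9
time: 3.85
tcp_pos: [0.4106, -0.2873, 0.0743]
tcp_rot: [0.728, 0.686, -0.0, -0.001]
ft_force: [0.5, -0.3, -0.8]
grip_width: 0.0239
gripper_force: 59.3
tcp [ 410.6 -287.3   74.3] yaw 86.6 w 23.9 t 3.85 F [ 0.5 -0.3 -0.8]
```

View pics/w2.png

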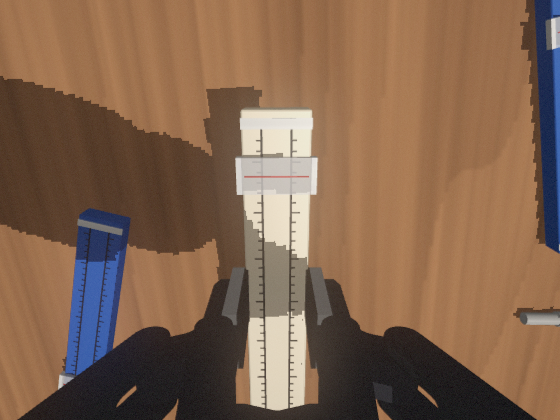

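Rule_4 is held square across its width. I carry it to the groove farthest from the latch, at (642,-41).

```bash
python3 -m inch '[{"jaw":1,"delta_pos":[1.5,1.5,0],"rot":[0,0,-5]},{"jaw":1,"delta_pos":[2.7,2.9,0],"rot":[0,0,-8.5]},{"jaw":1,"delta_pos":[2.7,2.9,0],"rot":[0,0,-8.5]},{"jaw":1,"delta_pos":[2.7,2.9,0],"rot":[0,0,-8.5]},{"jaw":1,"delta_pos":[2.7,2.9,0],"rot":[0,0,-8.5]},{"jaw":1,"delta_pos":[2.7,2.9,0],"rot":[0,0,-8.5]},{"jaw":1,"delta_pos":[2.7,2.9,0],"rot":[0,0,-8.5]},{"jaw":1,"delta_pos":[2.7,2.9,0],"rot":[0,0,-8.5]}]'
python3 -m inch '[{"jaw":1,"delta_pos":[1.7,1.5,0],"rot":[0,0,-8.5]},{"jaw":1,"delta_pos":[0.9,1.3,0],"rot":[0,0,-8.5]},{"jaw":1,"delta_pos":[0,0,0],"rot":[0,0,-3.5]},{"jaw":1,"delta_pos":[0,0,0],"rot":[0,0,0]},{"jaw":1,"delta_pos":[0,0,0],"rot":[0,0,0]},{"jaw":1,"delta_pos":[0,0,0],"rot":[0,0,0]},{"jaw":1,"delta_pos":[0,0,0],"rot":[0,0,0]},{"jaw":1,"delta_pos":[0,0,0],"rot":[0,0,0]}]'
python3 look.py w3.png
```

```text
time: 4.7
tcp_pos: [0.6159, -0.0685, 0.0742]
tcp_rot: [0.982, 0.188, -0.001, -0.0]
ft_force: [-0.4, -0.0, -1.5]
grip_width: 0.0238
gripper_force: 59.3
time: 5.5
tcp_pos: [0.6414, -0.0423, 0.0754]
tcp_rot: [1.0, 0.013, -0.0, 0.0]
ft_force: [-0.3, 0.3, -1.7]
grip_width: 0.0237
gripper_force: 59.3
tcp [641.4 -42.3  75.4] yaw 1.5 w 23.7 t 5.5 F [-0.3  0.3 -1.7]
[203. 144.] 681 c [689.9   1.2] [53.  8.] 1.6 z 0.0133
[296. 153.] 2971 c [666.7 -43.3] [102.  52.] 1.4 z 0.0094
[384. 226.] 2112 c [ 648.7 -102.5] [72. 14.] 1.1 z 0.0243
[491. 341.] 953 c [ 566.4 -186.4] [32. 18.] 11.5 z 0.0149
```

View pics/w3.png

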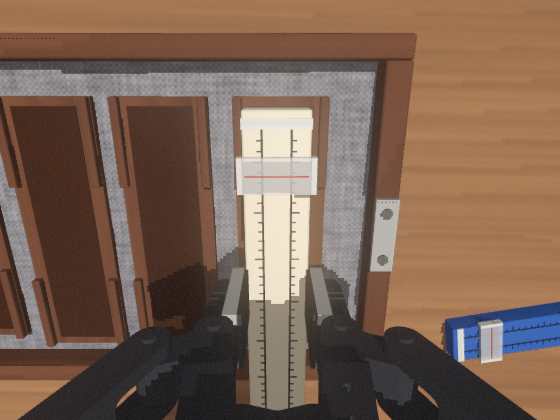

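```bash
cat > gro.py <<'E'
from h import *
s=manip.read_state();p=cloud(manip.grab_frame("wrist"),s)
for x0,x1 in((.665,.705),(.58,.61)):
    m=(p[...,0]>x0)&(p[...,0]<x1)&(p[...,2]<.04)&(p[...,2]>0)
    y=p[m][:,1];z=p[m][:,2]
    b=np.arange(-.12,.22,.003)
    print(x0,[(round(v*1000),round(float(np.median(z[(y>=v)&(y<v+.003)]))*1000,1)) for v in b if ((y>=v)&(y<v+.003)).sum()>5])
m=(abs(p[...,1]-s["tcp_pos"][1])<.12)&(p[...,2]>.018)&(p[...,2]<.026)&(abs(p[...,0]-.74)<.03)
print("far rim x",np.percentile(p[m][:,0],[2,98]))
E
python3 gro.py
```

```text
0.665 [(-120, 0.3), (-117, 0.3), (-111, 20.8), (-108, 21.5), (-105, 21.5), (-102, 21.5), (-99, 21.5), (-96, 13.5), (-93, 4.4), (-90, 4.4), (-87, 4.4), (-84, 4.5), (-81, 4.5), (-78, 4.5), (-75, 4.5), (-72, 4.6), (-69, 13.2), (-66, 13.0), (-63, 8.6), (-21, 13.5), (-18, 12.4), (-15, 4.5), (-12, 4.5), (-9, 4.5), (-6, 4.6), (-3, 12.9), (0, 13.3), (3, 8.6), (6, 8.8), (9, 8.7), (12, 8.8), (15, 8.8), (18, 8.7), (21, 8.7), (24, 8.8), (27, 8.7), (30, 8.7), (33, 8.8), (36, 8.8), (39, 8.7), (42, 9.3), (45, 13.4), (48, 13.3), (51, 4.6), (54, 4.5), (57, 4.5), (60, 11.0), (63, 13.3), (66, 8.7), (69, 8.8), (72, 8.8), (75, 8.7), (78, 8.8), (81, 8.8), (84, 8.7), (87, 8.8), (90, 8.7), (93, 8.8), (96, 8.8), (99, 8.8), (102, 8.8), (105, 9.4), (108, 13.0), (111, 12.9), (117, 4.7), (120, 4.3)]
0.58 [(-120, 0.2), (-111, 21.2), (-108, 21.6), (-105, 21.5), (-102, 21.5), (-99, 15.4), (-96, 4.6), (-93, 4.5), (-90, 4.4), (-87, 4.5), (-84, 4.6), (-81, 4.6), (-78, 4.6), (-75, 4.4), (-15, 4.3), (-12, 4.7), (-9, 4.5), (-6, 8.4), (-3, 12.7), (0, 8.5), (3, 8.8), (6, 8.8), (9, 8.8), (12, 8.7), (15, 8.8), (18, 8.8), (21, 8.8), (24, 8.8), (27, 8.8), (30, 8.8), (33, 8.8), (36, 8.8), (39, 8.7), (42, 13.0), (45, 12.9), (48, 4.6), (51, 4.5), (54, 4.5), (57, 8.9), (60, 13.2), (63, 8.6), (66, 8.9), (69, 8.8), (72, 8.8), (75, 8.7), (78, 8.8), (81, 8.8), (84, 8.8), (87, 8.8), (90, 8.8), (93, 8.7), (96, 8.8), (99, 8.8), (102, 8.9), (105, 12.2), (108, 12.9), (111, 4.7), (114, 4.6), (117, 4.4), (120, 4.5), (123, 9.2), (126, 13.3), (129, 8.7), (132, 8.9), (135, 8.6)]
far rim x [0.71411716 0.74755148]
```

The groove walls measure as grooves at y ≈ -41.5, 22.5, 86 and 150 at x=0.64, and the rule is aligned. I lower, release half-way and lift.

```bash
python3 -m inch '[{"jaw":1,"delta_pos":[0,0.05,-2],"rot":[0,0,0]},{"jaw":1,"delta_pos":[0,0,-2],"rot":[0,0,0]},{"jaw":1,"delta_pos":[0,0,-1.2],"rot":[0,0,0]},{"jaw":1,"delta_pos":[0,0,-0.4],"rot":[0,0,0]},{"jaw":1,"delta_pos":[0,0,-0.3],"rot":[0,0,0]},{"jaw":1,"delta_pos":[0,0,0],"rot":[0,0,0]},{"jaw":1,"delta_pos":[0,0,0],"rot":[0,0,0]},{"jaw":0.3,"delta_pos":[0,0,0],"rot":[0,0,0]}]'
python3 -m inch '[{"jaw":0,"delta_pos":[0,0,0],"rot":[0,0,0]},{"jaw":0,"delta_pos":[0,0,0],"rot":[0,0,0]},{"jaw":0,"delta_pos":[0,0,0],"rot":[0,0,0]},{"jaw":0,"delta_pos":[0,0,2],"rot":[0,0,0]},{"jaw":0,"delta_pos":[0,0,4],"rot":[0,0,0]},{"jaw":0,"delta_pos":[0,0,4],"rot":[0,0,0]},{"jaw":0,"delta_pos":[0,0,0],"rot":[0,0,0]},{"jaw":0,"delta_pos":[0,0,0],"rot":[0,0,0]}]'
python3 look.py w4.png
```

```text
time: 6.4
tcp_pos: [0.6423, -0.0413, 0.0173]
tcp_rot: [1.0, 0.014, 0.001, 0.0]
ft_force: [0.0, -0.1, -0.1]
grip_width: 0.03
gripper_force: 0.0
time: 7.2
tcp_pos: [0.6423, -0.0413, 0.1177]
tcp_rot: [1.0, 0.014, 0.001, 0.0]
ft_force: [-0.2, 0.1, -0.5]
grip_width: 0.0429
gripper_force: 0.0
tcp [642.3 -41.3 117.7] yaw 1.5 w 42.9 t 7.2 F [-0.2  0.1 -0.5]
[299. 111.] 11649 c [661.8 -12.3] [169. 195.] 1.4 z 0.0214
[ 68. 216.] 1371 c [634.1 103.1] [159.  17.] 1.7 z 0.0122
[114. 207.] 5423 c [634.4  82.8] [160.  48.] 1.5 z 0.009
[185. 178.] 10747 c [636.1  22. ] [160.  52.] 1.5 z 0.009
[280. 198.] 14498 c [637.9 -44. ] [160.  52.] 1.5 z 0.0207
[ 45. 282.] 524 c [584.4 146.5] [51. 47.] 1.6 z 0.0127
[453. 307.] 1115 c [ 564.6 -178.3] [32. 34.] 13.3 z 0.0143
[ 93. 326.] 2549 c [540.7 106.2] [ 13. 139.] 1.4 z 0.0192
[299. 330.] 1194 c [543.8 -51.8] [14. 68.] 1.9 z 0.021
```

View pics/w4.png

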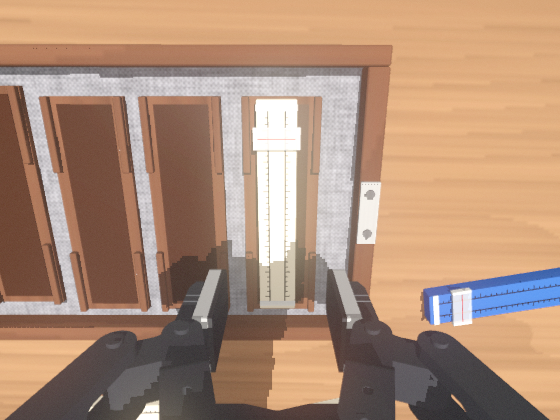

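Rule_4 lies in the end groove beside the steel catch plate, at (277,200). Next is rule_3.

```bash
python3 -m inch '[{"jaw":-0.3,"delta_pos":[-1.8,1.2,0],"rot":[0,0,8.5]},{"jaw":-0.3,"delta_pos":[-1.8,1.2,0],"rot":[0,0,8.5]},{"jaw":-0.3,"delta_pos":[-1.8,1.2,0],"rot":[0,0,8.5]},{"jaw":-0.3,"delta_pos":[-1.8,1.2,0],"rot":[0,0,8.5]},{"jaw":-0.3,"delta_pos":[-1.8,1.2,0],"rot":[0,0,8.5]},{"jaw":-0.3,"delta_pos":[-1.8,1.2,0],"rot":[0,0,8.5]},{"jaw":-0.3,"delta_pos":[-1.8,1.2,0],"rot":[0,0,8.5]},{"jaw":-0.3,"delta_pos":[-1.8,1.2,0],"rot":[0,0,8.5]}]'
python3 -m inch '[{"jaw":-0.3,"delta_pos":[-1.8,1.2,-1],"rot":[0,0,8.5]},{"jaw":-0.3,"delta_pos":[-1.8,1.2,-2],"rot":[0,0,8.5]},{"jaw":-0.3,"delta_pos":[-1.6,1,-2],"rot":[0,0,7]},{"jaw":-0.3,"delta_pos":[0,0,0],"rot":[0,0,0]},{"jaw":-0.3,"delta_pos":[0,0,0],"rot":[0,0,0]},{"jaw":-0.3,"delta_pos":[0,0,0],"rot":[0,0,0]},{"jaw":-0.3,"delta_pos":[0,0,0],"rot":[0,0,0]},{"jaw":-0.3,"delta_pos":[0,0,0],"rot":[0,0,0]}]'
python3 look.py
```

```text
time: 8.05
tcp_pos: [0.4953, 0.0549, 0.1146]
tcp_rot: [0.82, 0.573, -0.002, -0.001]
ft_force: [0.6, 0.2, 0.7]
grip_width: 0.0556
gripper_force: 0.0
time: 8.85
tcp_pos: [0.4466, 0.0884, 0.0669]
tcp_rot: [0.685, 0.728, 0.001, 0.001]
ft_force: [0.2, -0.3, -0.5]
grip_width: 0.0551
gripper_force: 0.0
tcp [446.6  88.4  66.9] yaw 93.5 w 55.1 t 8.85 F [ 0.2 -0.3 -0.5]
[531. 144.] 3323 c [581.4 150.2] [37. 37.] 2.0 z 0.0088
[277. 222.] 9648 c [446.2  88.4] [ 30. 128.] 3.4 z 0.0126
[509. 253.] 4045 c [588.   84.5] [59. 38.] 0.9 z 0.0088
```

```bash
python3 -m inch '[{"jaw":-0.3,"delta_pos":[0,0,-3],"rot":[0,0,0]},{"jaw":-0.3,"delta_pos":[0,0,-2.9],"rot":[0,0,0]},{"jaw":-0.3,"delta_pos":[0,0,0],"rot":[0,0,0]},{"jaw":-0.3,"delta_pos":[0,0,0],"rot":[0,0,0]},{"jaw":0.3,"delta_pos":[0,0,0],"rot":[0,0,0]},{"jaw":1,"delta_pos":[0,0,0],"rot":[0,0,0]},{"jaw":1,"delta_pos":[0,0,0],"rot":[0,0,0]},{"jaw":1,"delta_pos":[0,0,0],"rot":[0,0,0]}]'
python3 -m inch '[{"jaw":1,"delta_pos":[0,0,0],"rot":[0,0,0]},{"jaw":1,"delta_pos":[0,0,1],"rot":[0,0,0]},{"jaw":1,"delta_pos":[0,0,3],"rot":[0,0,0]},{"jaw":1,"delta_pos":[0,0,3],"rot":[0,0,0]},{"jaw":1,"delta_pos":[1,-0.3,0],"rot":[0,0,-5]},{"jaw":1,"delta_pos":[1.8,-0.6,0],"rot":[0,0,-8]},{"jaw":1,"delta_pos":[1.8,-0.6,0],"rot":[0,0,-8]},{"jaw":1,"delta_pos":[1.8,-0.6,0],"rot":[0,0,-8]}]'
python3 -m inch '[{"jaw":1,"delta_pos":[1.8,-0.6,0],"rot":[0,0,-8]},{"jaw":1,"delta_pos":[1.8,-0.6,0],"rot":[0,0,-8]},{"jaw":1,"delta_pos":[1.8,-0.6,0],"rot":[0,0,-8]},{"jaw":1,"delta_pos":[1.8,-0.6,0],"rot":[0,0,-8]},{"jaw":1,"delta_pos":[1.8,-0.7,0],"rot":[0,0,-8]},{"jaw":1,"delta_pos":[1.8,-0.7,0],"rot":[0,0,-8]},{"jaw":1,"delta_pos":[1.2,-0.7,0],"rot":[0,0,-8]},{"jaw":1,"delta_pos":[0.75,-0.6,0],"rot":[0,0,-7]}]'
python3 -m inch '[{"jaw":1,"delta_pos":[0,0,0],"rot":[0,0,0]},{"jaw":1,"delta_pos":[0,0,0],"rot":[0,0,0]},{"jaw":1,"delta_pos":[0,0,0],"rot":[0,0,0]},{"jaw":1,"delta_pos":[0,0,0],"rot":[0,0,0]},{"jaw":1,"delta_pos":[0,0,0],"rot":[0,0,0]},{"jaw":1,"delta_pos":[0,0,0],"rot":[0,0,0]},{"jaw":1,"delta_pos":[0,0,0],"rot":[0,0,0]},{"jaw":1,"delta_pos":[0,0,0],"rot":[0,0,0]}]'
python3 look.py w5.png
```

```text
time: 9.7
tcp_pos: [0.4469, 0.0889, 0.009]
tcp_rot: [0.685, 0.729, 0.001, 0.001]
ft_force: [-1.0, -0.2, 6.5]
grip_width: 0.0234
gripper_force: 58.5
time: 10.5
tcp_pos: [0.5103, 0.0674, 0.0785]
tcp_rot: [0.847, 0.532, 0.001, 0.0]
ft_force: [-0.3, -0.4, -2.2]
grip_width: 0.0236
gripper_force: 59.2
time: 11.3
tcp_pos: [0.6381, 0.0164, 0.0783]
tcp_rot: [1.0, 0.011, 0.001, -0.0]
ft_force: [0.1, -0.6, -0.9]
grip_width: 0.0237
gripper_force: 59.2
time: 12.1
tcp_pos: [0.637, 0.0167, 0.0773]
tcp_rot: [1.0, 0.014, -0.0, 0.0]
ft_force: [0.2, 0.7, -0.9]
grip_width: 0.0233
gripper_force: 59.2
tcp [637.   16.7  77.3] yaw 1.6 w 23.3 t 12.1 F [ 0.2  0.7 -0.9]
[377. 201.] 14957 c [642.  -43.9] [152.  52.] 1.7 z 0.0213
[312. 127.] 410 c [ 6.935e+02 -4.000e-01] [45.  4.] 1.6 z 0.0135
[430. 137.] 596 c [693.4 -66.3] [49.  5.] 1.4 z 0.0134
[230. 191.] 1129 c [656.3  43.8] [77. 10.] 1.8 z 0.0089
[488. 229.] 1490 c [ 644.2 -102.6] [44. 14.] 1.3 z 0.0245
```

View pics/w5.png

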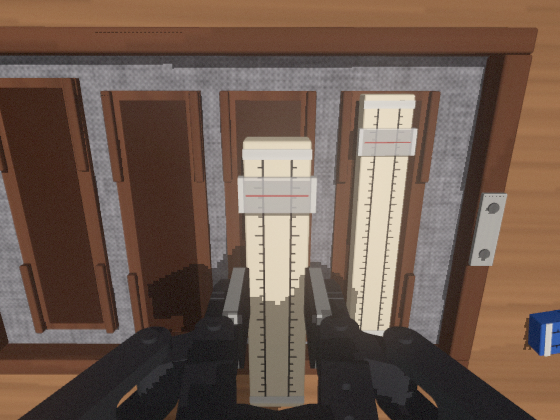

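Rule_3 is held over the third groove from the latch, 6 mm off in y. I correct that while lowering.

```bash
python3 -m inch '[{"jaw":1,"delta_pos":[0.1,0.6,-1.5],"rot":[0,0,0]},{"jaw":1,"delta_pos":[0,0,-2],"rot":[0,0,0]},{"jaw":1,"delta_pos":[0,0,-1.4],"rot":[0,0,0]},{"jaw":1,"delta_pos":[0,0,-0.5],"rot":[0,0,0]},{"jaw":1,"delta_pos":[0,0,-0.4],"rot":[0,0,0]},{"jaw":1,"delta_pos":[0,0,0],"rot":[0,0,0]},{"jaw":1,"delta_pos":[0,0,0],"rot":[0,0,0]},{"jaw":0.3,"delta_pos":[0,0,0],"rot":[0,0,0]}]'
python3 -m inch '[{"jaw":0,"delta_pos":[0,0,0],"rot":[0,0,0]},{"jaw":0,"delta_pos":[0,0,0],"rot":[0,0,0]},{"jaw":0,"delta_pos":[0,0,0],"rot":[0,0,0]},{"jaw":0,"delta_pos":[0,0,2],"rot":[0,0,0]},{"jaw":0,"delta_pos":[0,0,4],"rot":[0,0,0]},{"jaw":0,"delta_pos":[0,0,4],"rot":[0,0,0]},{"jaw":0,"delta_pos":[0,0,0],"rot":[0,0,0]},{"jaw":0,"delta_pos":[0,0,0],"rot":[0,0,0]}]'
python3 look.py w6.png
```

```text
time: 12.95
tcp_pos: [0.6388, 0.0226, 0.0202]
tcp_rot: [1.0, 0.013, 0.001, 0.0]
ft_force: [-0.2, 0.8, 0.4]
grip_width: 0.0298
gripper_force: 0.0
time: 13.75
tcp_pos: [0.6388, 0.0227, 0.1207]
tcp_rot: [1.0, 0.013, 0.001, -0.0]
ft_force: [-0.3, 0.9, -0.5]
grip_width: 0.0426
gripper_force: 0.0
tcp [638.8  22.7 120.7] yaw 1.5 w 42.6 t 13.75 F [-0.3  0.9 -0.5]
[273. 189.] 8756 c [644.9  25.6] [143.  46.] 0.7 z 0.0213
[367. 185.] 10102 c [637.8 -41.4] [160.  47.] 1.3 z 0.0213
[310. 175.] 1302 c [657.1   0.7] [118.   8.] 1.5 z 0.0092
[413. 132.] 479 c [693.3 -66.1] [50.  5.] 0.6 z 0.0134
[398. 216.] 780 c [621.  -66.4] [98.  8.] 1.7 z 0.0087
[462. 208.] 1116 c [ 643.6 -102.6] [46. 14.] 1.5 z 0.0245
[543. 302.] 706 c [ 566.4 -186.2] [31. 18.] 8.5 z 0.015
```

View pics/w6.png

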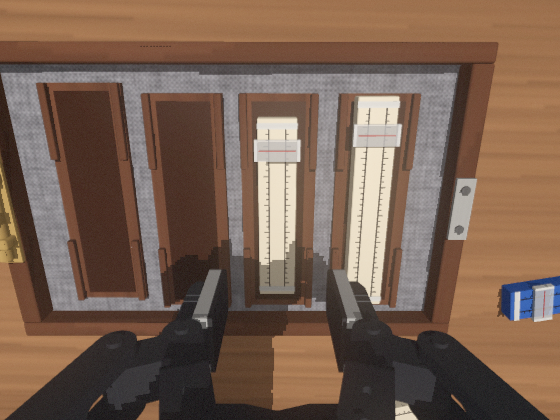

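Rules 3 and 4 are seated, at (277,205) and (370,200). Next is rule_2.

```bash
python3 -m inch '[{"jaw":-0.3,"delta_pos":[-1.9,1.9,0],"rot":[0,0,8]},{"jaw":-0.3,"delta_pos":[-1.9,1.9,0],"rot":[0,0,8]},{"jaw":-0.3,"delta_pos":[-1.9,1.9,0],"rot":[0,0,8]},{"jaw":-0.3,"delta_pos":[-1.9,1.9,0],"rot":[0,0,8]},{"jaw":-0.3,"delta_pos":[-1.9,1.9,0],"rot":[0,0,8]},{"jaw":-0.3,"delta_pos":[-1.9,1.9,0],"rot":[0,0,8]},{"jaw":-0.3,"delta_pos":[-1.9,1.9,0],"rot":[0,0,8]},{"jaw":-0.3,"delta_pos":[-1.9,1.9,0],"rot":[0,0,8]}]'
python3 -m inch '[{"jaw":-0.3,"delta_pos":[-2,2,-1],"rot":[0,0,8]},{"jaw":-0.3,"delta_pos":[-2,2,-1],"rot":[0,0,8]},{"jaw":-0.3,"delta_pos":[-2,2,-1],"rot":[0,0,8]},{"jaw":-0.3,"delta_pos":[-2,2,-1],"rot":[0,0,8]},{"jaw":-0.3,"delta_pos":[-1.8,1.8,-1.4],"rot":[0,0,7.5]},{"jaw":-0.3,"delta_pos":[0,0,0],"rot":[0,0,0]},{"jaw":-0.3,"delta_pos":[0,0,0],"rot":[0,0,0]},{"jaw":-0.3,"delta_pos":[0,0,0],"rot":[0,0,0]}]'
python3 look.py;python3 look.py
```

```text
time: 14.6
tcp_pos: [0.4839, 0.1748, 0.1176]
tcp_rot: [0.839, 0.544, -0.002, -0.0]
ft_force: [0.1, 1.2, 0.0]
grip_width: 0.0556
gripper_force: 0.0
time: 15.4
tcp_pos: [0.3886, 0.2716, 0.065]
tcp_rot: [0.609, 0.793, -0.0, 0.0]
ft_force: [0.9, -1.2, -0.0]
grip_width: 0.0556
gripper_force: 0.0
tcp [388.6 271.6  65. ] yaw 104.9 w 55.6 t 15.4 F [ 0.9 -1.2 -0. ]
[278. 226.] 8097 c [389.4 273. ] [ 30. 106.] 14.9 z 0.0126
tcp [388.9 271.7  65.2] yaw 104.9 w 55.6 t 15.45 F [-0.1  0.  -0.3]
[278. 225.] 8113 c [389.  272.7] [ 30. 107.] 14.4 z 0.0126
```

```bash
python3 -m inch '[{"jaw":-0.3,"delta_pos":[0,0.1,-3],"rot":[0,0,0]},{"jaw":-0.3,"delta_pos":[0,0,-2.8],"rot":[0,0,0]},{"jaw":-0.3,"delta_pos":[0,0,0],"rot":[0,0,0]},{"jaw":-0.3,"delta_pos":[0,0,0],"rot":[0,0,0]},{"jaw":0.3,"delta_pos":[0,0,0],"rot":[0,0,0]},{"jaw":1,"delta_pos":[0,0,0],"rot":[0,0,0]},{"jaw":1,"delta_pos":[0,0,0],"rot":[0,0,0]},{"jaw":1,"delta_pos":[0,0,0],"rot":[0,0,0]}]'
python3 -m inch '[{"jaw":1,"delta_pos":[0,0,0],"rot":[0,0,0]},{"jaw":1,"delta_pos":[0,0,1],"rot":[0,0,0]},{"jaw":1,"delta_pos":[0,0,3],"rot":[0,0,0]},{"jaw":1,"delta_pos":[0,0,3],"rot":[0,0,0]},{"jaw":1,"delta_pos":[1.2,-0.9,0],"rot":[0,0,-5]},{"jaw":1,"delta_pos":[1.9,-1.4,0],"rot":[0,0,-8]},{"jaw":1,"delta_pos":[1.9,-1.4,0],"rot":[0,0,-8]},{"jaw":1,"delta_pos":[1.9,-1.4,0],"rot":[0,0,-8]}]'
python3 -m inch '[{"jaw":1,"delta_pos":[1.9,-1.45,0],"rot":[0,0,-8]},{"jaw":1,"delta_pos":[1.9,-1.45,0],"rot":[0,0,-8]},{"jaw":1,"delta_pos":[1.9,-1.45,0],"rot":[0,0,-8]},{"jaw":1,"delta_pos":[1.9,-1.45,0],"rot":[0,0,-8]},{"jaw":1,"delta_pos":[1.9,-1.45,0],"rot":[0,0,-8]},{"jaw":1,"delta_pos":[1.9,-1.45,0],"rot":[0,0,-8]},{"jaw":1,"delta_pos":[1.9,-1.45,0],"rot":[0,0,-8]},{"jaw":1,"delta_pos":[1.9,-1.45,0],"rot":[0,0,-8]}]'
python3 -m inch '[{"jaw":1,"delta_pos":[1.7,-1.2,0],"rot":[0,0,-6]},{"jaw":1,"delta_pos":[1,-0.8,0],"rot":[0,0,-4.4]},{"jaw":1,"delta_pos":[0,0,0],"rot":[0,0,0]},{"jaw":1,"delta_pos":[0,0,0],"rot":[0,0,0]},{"jaw":1,"delta_pos":[0,0,0],"rot":[0,0,0]},{"jaw":1,"delta_pos":[0,0,0],"rot":[0,0,0]},{"jaw":1,"delta_pos":[0,0,0],"rot":[0,0,0]},{"jaw":1,"delta_pos":[0,0,0],"rot":[0,0,0]}]'
python3 look.py w7.png; python3 gro.py
```

```text
time: 16.3
tcp_pos: [0.3892, 0.2743, 0.009]
tcp_rot: [0.609, 0.793, 0.001, 0.001]
ft_force: [-1.2, -1.3, 6.5]
grip_width: 0.0233
gripper_force: 58.5
time: 17.1
tcp_pos: [0.4579, 0.2222, 0.0785]
tcp_rot: [0.789, 0.614, 0.001, 0.0]
ft_force: [-0.2, 1.1, -0.9]
grip_width: 0.0235
gripper_force: 59.1
time: 17.9
tcp_pos: [0.6098, 0.1063, 0.0784]
tcp_rot: [0.995, 0.102, 0.0, -0.0]
ft_force: [0.5, -0.2, -1.3]
grip_width: 0.0233
gripper_force: 59.1
time: 18.7
tcp_pos: [0.6358, 0.087, 0.0774]
tcp_rot: [1.0, 0.015, -0.0, -0.0]
ft_force: [-0.0, 0.2, -0.8]
grip_width: 0.0235
gripper_force: 59.1
tcp [635.8  87.   77.4] yaw 1.7 w 23.5 t 18.7 F [-0.   0.2 -0.8]
[350. 195.] 1605 c [656.9  44.5] [117.   8.] 1.4 z 0.009
[499. 211.] 13560 c [637.5 -45. ] [159.  41.] 0.9 z 0.0214
[392. 218.] 11828 c [633.8  16.1] [138.  43.] 2.5 z 0.0214
[318. 209.] 866 c [649.6  63. ] [79.  8.] 0.3 z 0.009
0.665 [(-81, 4.4), (-78, 4.5), (-75, 4.7), (-69, 13.2), (-66, 12.3), (-63, 8.7), (-57, 23.7), (-54, 23.3), (-51, 22.0), (-48, 22.1), (-45, 22.0), (-42, 22.0), (-39, 22.0), (-36, 22.0), (-33, 22.0), (-30, 21.3), (-27, 
[... 1383 characters left out ...]
8.9), (9, 21.4), (12, 21.6), (15, 21.6), (18, 21.5), (21, 21.6), (24, 21.5), (27, 21.5), (30, 21.5), (33, 17.1), (36, 8.8), (39, 8.5), (42, 13.0), (45, 8.6), (48, 4.3), (51, 4.3), (54, 4.5), (57, 5.2), (105, 8.5), (108, 8.6), (111, 4.2), (114, 4.3), (117, 4.3), (120, 4.5), (123, 8.0), (126, 13.3), (129, 8.7), (132, 8.8), (135, 8.7), (138, 8.7), (141, 8.8), (144, 8.8), (147, 8.8), (150, 8.8), (153, 8.7), (156, 8.8), (159, 8.8), (162, 8.8), (165, 8.7), (168, 8.5), (171, 12.8), (174, 13.3), (177, 4.4), (180, 4.5), (183, 4.5), (186, 4.4), (189, 4.5), (192, 4.4), (195, 4.4), (198, 4.5), (201, 13.0), (204, 24.2), (207, 24.1), (210, 22.1), (213, 21.6), (216, 20.9)]
far rim x [0.71573721 0.74543793]
```

View pics/w7.png

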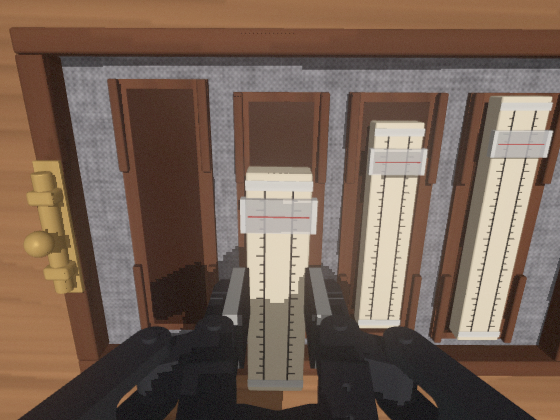

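Rule_2 is over the second groove, aligned within 1 mm, so I lower and release it.

```bash
python3 -m inch '[{"jaw":1,"delta_pos":[0.2,-0.1,-1.5],"rot":[0,0,0]},{"jaw":1,"delta_pos":[0,0,-2],"rot":[0,0,0]},{"jaw":1,"delta_pos":[0,0,-1.4],"rot":[0,0,0]},{"jaw":1,"delta_pos":[0,0,-0.5],"rot":[0,0,0]},{"jaw":1,"delta_pos":[0,0,-0.4],"rot":[0,0,0]},{"jaw":1,"delta_pos":[0,0,0],"rot":[0,0,0]},{"jaw":1,"delta_pos":[0,0,0],"rot":[0,0,0]},{"jaw":0.3,"delta_pos":[0,0,0],"rot":[0,0,0]}]'
python3 -m inch '[{"jaw":0,"delta_pos":[0,0,0],"rot":[0,0,0]},{"jaw":0,"delta_pos":[0,0,0],"rot":[0,0,0]},{"jaw":0,"delta_pos":[0,0,0],"rot":[0,0,0]},{"jaw":0,"delta_pos":[0,0,2],"rot":[0,0,0]},{"jaw":0,"delta_pos":[0,0,4],"rot":[0,0,0]},{"jaw":0,"delta_pos":[0,0,4],"rot":[0,0,0]},{"jaw":0,"delta_pos":[0,0,0],"rot":[0,0,0]},{"jaw":0,"delta_pos":[0,0,0],"rot":[0,0,0]}]'
python3 look.py w8.png
```

```text
time: 19.6
tcp_pos: [0.6388, 0.0858, 0.0202]
tcp_rot: [1.0, 0.014, 0.001, -0.0]
ft_force: [0.3, -0.3, 1.0]
grip_width: 0.03
gripper_force: 0.0
time: 20.4
tcp_pos: [0.6388, 0.0857, 0.1207]
tcp_rot: [1.0, 0.014, 0.001, -0.0]
ft_force: [-0.4, 0.7, -0.4]
grip_width: 0.0431
gripper_force: 0.0
tcp [638.8  85.7 120.7] yaw 1.6 w 43.1 t 20.4 F [-0.4  0.7 -0.4]
[310. 181.] 1087 c [659.   63.9] [111.   8.] 1.4 z 0.0091
[336. 181.] 1319 c [653.3  44. ] [123.   9.] 0.4 z 0.0092
[408. 136.] 419 c [ 6.91e+02 -4.00e-01] [50.  5.] 0.9 z 0.0134
[437. 135.] 404 c [691.8 -20.9] [51.  8.] 1.4 z 0.0133
[460. 197.] 9444 c [637.7 -45.4] [159.  40.] 1.7 z 0.0214
[246. 185.] 941 c [652.9 107.7] [98.  8.] 1.5 z 0.0089
[369. 199.] 7018 c [634.3  18.4] [135.  37.] 2.8 z 0.0216
[277. 204.] 5658 c [636.5  84.5] [106.  32.] 2.0 z 0.0217
[394. 217.] 732 c [ 6.233e+02 -3.000e-01] [84.  8.] 1.6 z 0.0087
[425. 210.] 540 c [636.3 -21.6] [59.  9.] 1.1 z 0.0086
[551. 216.] 805 c [ 644. -102.] [45. 13.] 2.9 z 0.0245
```

View pics/w8.png

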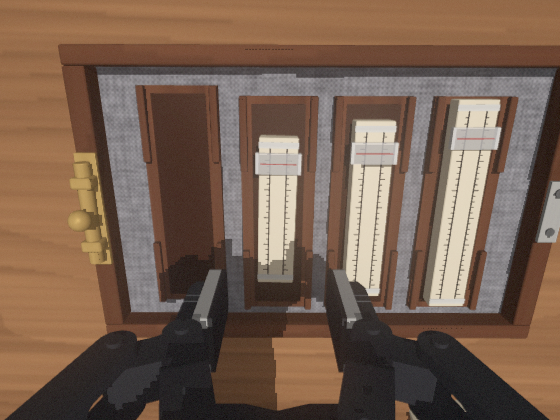

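Rule_2 is seated at (277,205). Last is rule_1.

```bash
python3 -m inch '[{"jaw":-0.3,"delta_pos":[-1.5,-1.3,0],"rot":[0,0,8.1]},{"jaw":-0.3,"delta_pos":[-1.5,-1.3,0],"rot":[0,0,8.1]},{"jaw":-0.3,"delta_pos":[-1.5,-1.3,0],"rot":[0,0,8.1]},{"jaw":-0.3,"delta_pos":[-1.5,-1.3,0],"rot":[0,0,8.1]},{"jaw":-0.3,"delta_pos":[-1.5,-1.3,0],"rot":[0,0,8.1]},{"jaw":-0.3,"delta_pos":[-1.5,-1.3,0],"rot":[0,0,8.1]},{"jaw":-0.3,"delta_pos":[-1.5,-1.3,0],"rot":[0,0,8.1]},{"jaw":-0.3,"delta_pos":[-1.5,-1.3,0],"rot":[0,0,8.1]}]'
python3 -m inch '[{"jaw":-0.3,"delta_pos":[-1.5,-1.3,-1],"rot":[0,0,8.1]},{"jaw":-0.3,"delta_pos":[-1.5,-1.3,-1],"rot":[0,0,8.1]},{"jaw":-0.3,"delta_pos":[-1.5,-1.3,-1],"rot":[0,0,8.1]},{"jaw":-0.3,"delta_pos":[-1.5,-1.3,-1],"rot":[0,0,8.1]},{"jaw":-0.3,"delta_pos":[-1.5,-1.3,-1.4],"rot":[0,0,8.1]},{"jaw":-0.3,"delta_pos":[0,0,0],"rot":[0,0,0]},{"jaw":-0.3,"delta_pos":[0,0,0],"rot":[0,0,0]},{"jaw":-0.3,"delta_pos":[0,0,0],"rot":[0,0,0]}]'
python3 look.py;python3 look.py w9.png
```

```text
time: 21.25
tcp_pos: [0.5159, -0.0189, 0.1175]
tcp_rot: [0.835, 0.55, -0.002, -0.001]
ft_force: [-0.7, -0.5, 0.3]
grip_width: 0.0555
gripper_force: 0.0
time: 22.05
tcp_pos: [0.4443, -0.0825, 0.0656]
tcp_rot: [0.595, 0.803, 0.001, 0.0]
ft_force: [0.3, 0.6, 0.8]
grip_width: 0.0553
gripper_force: 0.0
tcp [444.3 -82.5  65.6] yaw 106.9 w 55.3 t 22.05 F [0.3 0.6 0.8]
[549. 140.] 754 c [569.1  17.5] [17. 31.] 2.8 z 0.0088
[274. 232.] 6410 c [443.  -84.1] [30. 85.] 17.6 z 0.0127
[526. 248.] 3653 c [588.4 -46.3] [54. 36.] 5.7 z 0.0209
tcp [444.4 -82.5  65.8] yaw 107.0 w 55.6 t 22.1 F [-0.5 -0.1 -0.7]
[549. 140.] 767 c [563.5  14.1] [16. 35.] 30.7 z 0.0088
[274. 232.] 6410 c [442.8 -84.2] [30. 85.] 17.1 z 0.0127
[525. 248.] 3764 c [581.3 -47.3] [65. 37.] 6.8 z 0.0209
```

View pics/w9.png

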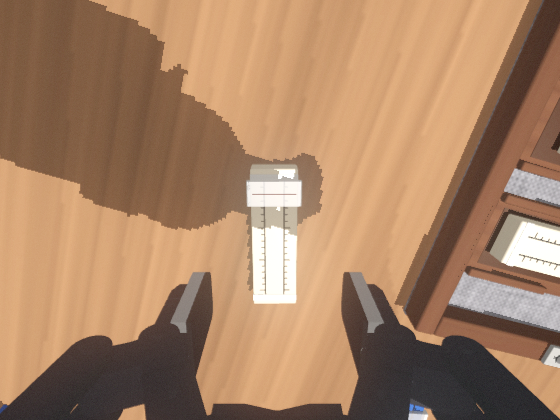

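Rule_1 is between the fingers at (274,232). I trim the position by 1.5 mm, grip it and carry it to the groove by the latch.

```bash
python3 -m inch '[{"jaw":-0.3,"delta_pos":[-0.15,-0.15,-3],"rot":[0,0,0]},{"jaw":-0.3,"delta_pos":[0,0,-2.8],"rot":[0,0,0]},{"jaw":-0.3,"delta_pos":[0,0,0],"rot":[0,0,0]},{"jaw":-0.3,"delta_pos":[0,0,0],"rot":[0,0,0]},{"jaw":0.3,"delta_pos":[0,0,0],"rot":[0,0,0]},{"jaw":1,"delta_pos":[0,0,0],"rot":[0,0,0]},{"jaw":1,"delta_pos":[0,0,0],"rot":[0,0,0]},{"jaw":1,"delta_pos":[0,0,0],"rot":[0,0,0]}]'
python3 -m inch '[{"jaw":1,"delta_pos":[0,0,0],"rot":[0,0,0]},{"jaw":1,"delta_pos":[0,0,1],"rot":[0,0,0]},{"jaw":1,"delta_pos":[0,0,3],"rot":[0,0,0]},{"jaw":1,"delta_pos":[0,0,3],"rot":[0,0,0]},{"jaw":1,"delta_pos":[1,1.2,0],"rot":[0,0,-5]},{"jaw":1,"delta_pos":[1.5,1.8,0],"rot":[0,0,-8]},{"jaw":1,"delta_pos":[1.5,1.8,0],"rot":[0,0,-8]},{"jaw":1,"delta_pos":[1.5,1.8,0],"rot":[0,0,-8]}]'
python3 -m inch '[{"jaw":1,"delta_pos":[1.5,1.8,0],"rot":[0,0,-8]},{"jaw":1,"delta_pos":[1.5,1.8,0],"rot":[0,0,-8]},{"jaw":1,"delta_pos":[1.5,1.8,0],"rot":[0,0,-8]},{"jaw":1,"delta_pos":[1.5,1.8,0],"rot":[0,0,-8]},{"jaw":1,"delta_pos":[1.5,1.8,0],"rot":[0,0,-8]},{"jaw":1,"delta_pos":[1.5,1.8,0],"rot":[0,0,-8]},{"jaw":1,"delta_pos":[1.5,1.8,0],"rot":[0,0,-8]},{"jaw":1,"delta_pos":[1.5,1.8,0],"rot":[0,0,-8]}]'
python3 -m inch '[{"jaw":1,"delta_pos":[1.3,1.5,0],"rot":[0,0,-8]},{"jaw":1,"delta_pos":[0.8,1,0],"rot":[0,0,-4.5]},{"jaw":1,"delta_pos":[0,0,0],"rot":[0,0,0]},{"jaw":1,"delta_pos":[0,0,0],"rot":[0,0,0]},{"jaw":1,"delta_pos":[0,0,0],"rot":[0,0,0]},{"jaw":1,"delta_pos":[0,0,0],"rot":[0,0,0]},{"jaw":1,"delta_pos":[0,0,0],"rot":[0,0,0]},{"jaw":1,"delta_pos":[0,0,0],"rot":[0,0,0]}]'
python3 look.py w10.png
```

```text
time: 22.95
tcp_pos: [0.4429, -0.0849, 0.009]
tcp_rot: [0.595, 0.804, 0.001, 0.001]
ft_force: [-0.7, 0.3, 6.6]
grip_width: 0.0235
gripper_force: 58.5
time: 23.75
tcp_pos: [0.4973, -0.0184, 0.0786]
tcp_rot: [0.779, 0.626, 0.001, 0.001]
ft_force: [0.3, -0.4, 0.3]
grip_width: 0.0233
gripper_force: 59.1
time: 24.55
tcp_pos: [0.6171, 0.126, 0.0784]
tcp_rot: [0.993, 0.119, 0.0, -0.0]
ft_force: [1.1, -0.2, -0.6]
grip_width: 0.0233
gripper_force: 59.1
time: 25.35
tcp_pos: [0.6374, 0.1497, 0.0774]
tcp_rot: [1.0, 0.012, -0.0, 0.0]
ft_force: [0.5, -0.4, -0.3]
grip_width: 0.0232
gripper_force: 59.1
tcp [637.4 149.7  77.4] yaw 1.4 w 23.2 t 25.35 F [ 0.5 -0.4 -0.3]
[348. 209.] 1334 c [650.1 107.7] [100.   8.] 1.5 z 0.0089
[494. 224.] 11284 c [633.   19.3] [137.  40.] 0.6 z 0.0214
[389. 227.] 9458 c [632.   79.8] [115.  42.] 1.8 z 0.0215
[237. 201.] 548 c [654.  174.2] [ 8. 61.] 89.7 z 0.0086
[554. 316.] 480 c [583.6 -30.8] [53.  7.] 10.6 z 0.0155
```

View pics/w10.png

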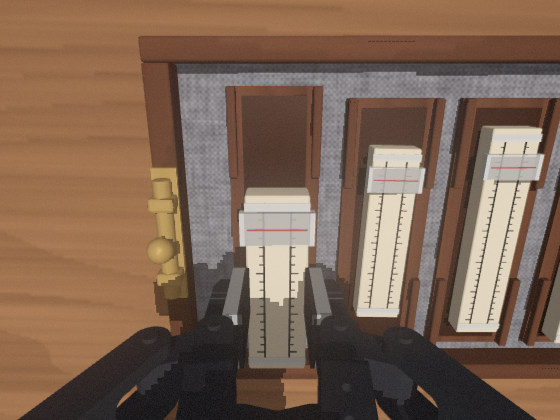

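Rule_1 is over the groove next to the latch. I lower, release, rise and back off to check.

```bash
python3 -m inch '[{"jaw":1,"delta_pos":[0.1,0.1,-1.5],"rot":[0,0,0]},{"jaw":1,"delta_pos":[0,0,-2],"rot":[0,0,0]},{"jaw":1,"delta_pos":[0,0,-1.4],"rot":[0,0,0]},{"jaw":1,"delta_pos":[0,0,-0.5],"rot":[0,0,0]},{"jaw":1,"delta_pos":[0,0,-0.4],"rot":[0,0,0]},{"jaw":1,"delta_pos":[0,0,0],"rot":[0,0,0]},{"jaw":1,"delta_pos":[0,0,0],"rot":[0,0,0]},{"jaw":0.3,"delta_pos":[0,0,0],"rot":[0,0,0]}]'
python3 -m inch '[{"jaw":0,"delta_pos":[0,0,0],"rot":[0,0,0]},{"jaw":0,"delta_pos":[0,0,0],"rot":[0,0,0]},{"jaw":0,"delta_pos":[0,0,0],"rot":[0,0,0]},{"jaw":0,"delta_pos":[0,0,2],"rot":[0,0,0]},{"jaw":0,"delta_pos":[0,0,4],"rot":[0,0,0]},{"jaw":0,"delta_pos":[0,0,4],"rot":[0,0,0]},{"jaw":0,"delta_pos":[0,0,4],"rot":[0,0,0]},{"jaw":0,"delta_pos":[0,0,4],"rot":[0,0,0]}]'
python3 -m inch '[{"jaw":0,"delta_pos":[-1.5,-2,1],"rot":[0,0,0]},{"jaw":0,"delta_pos":[-1.5,-2,1],"rot":[0,0,0]},{"jaw":0,"delta_pos":[-1.5,-2,0],"rot":[0,0,0]},{"jaw":0,"delta_pos":[-1.5,-2,0],"rot":[0,0,0]},{"jaw":0,"delta_pos":[0,0,0],"rot":[0,0,0]},{"jaw":0,"delta_pos":[0,0,0],"rot":[0,0,0]},{"jaw":0,"delta_pos":[0,0,0],"rot":[0,0,0]},{"jaw":0,"delta_pos":[0,0,0],"rot":[0,0,0]}]'
python3 look.py w11.png
```

```text
time: 26.2
tcp_pos: [0.6392, 0.1513, 0.0202]
tcp_rot: [1.0, 0.013, 0.001, -0.0]
ft_force: [0.4, 0.6, 0.7]
grip_width: 0.0301
gripper_force: 0.0
time: 27.0
tcp_pos: [0.6383, 0.1511, 0.2011]
tcp_rot: [1.0, 0.013, 0.0, 0.0]
ft_force: [0.8, 0.5, 0.9]
grip_width: 0.0427
gripper_force: 0.0
time: 27.8
tcp_pos: [0.579, 0.0725, 0.2192]
tcp_rot: [1.0, 0.014, 0.0, -0.0]
ft_force: [-0.3, 0.5, 0.6]
grip_width: 0.0428
gripper_force: 0.0
tcp [579.   72.5 219.2] yaw 1.6 w 42.8 t 27.8 F [-0.3  0.5  0.6]
[265.  94.] 6654 c [637.   85.4] [154.  52.] 1.5 z 0.0206
[334. 102.] 7430 c [635.9  22. ] [159.  52.] 1.5 z 0.0208
[403. 102.] 7087 c [637.7 -40.3] [160.  47.] 0.3 z 0.0212
[217. 105.] 820 c [634.1 129.4] [138.   8.] 1.8 z 0.0093
[188. 105.] 3585 c [638.2 157. ] [87. 41.] 1.3 z 0.0214
[428. 124.] 531 c [627.1 -66.1] [95.  9.] 1.8 z 0.009
[478. 109.] 693 c [ 644.4 -102.5] [44. 14.] 1.0 z 0.0245
[541. 194.] 467 c [ 566.7 -187.5] [31. 20.] 11.9 z 0.015
```

View pics/w11.png

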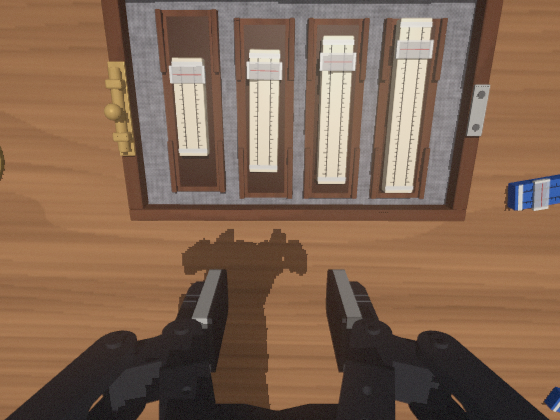

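All four rules sit in their grooves in order, at (190,108), (264,111), (336,110) and (409,106). I check the centres numerically before handing in.

```bash
python3 - <<'E'
from h import *
s=manip.read_state();f=manip.grab_frame("wrist");p=cloud(f,s)
m=((p[...,2]>.0175)&(p[...,2]<.0235)&(abs(p[...,0]-.638)<.085)&(p[...,1]>-.085)&(p[...,1]<.195)).astype(np.uint8)
n,l,st,ce=cv2.connectedComponentsWithStats(m)
for i in range(1,n):
    if st[i,4]>300:
        q=p[l==i];r=cv2.minAreaRect((q[:,:2]*1000).astype(np.float32));print(ce[i].round(),np.round(r[0],1),np.round(r[1]),round(r[2],1),np.median(q[:,2]))
E
```

```text
[414.  29.] [705.9 -38.5] [21. 27.] 2.7 0.021471083801839874
[337.  44.] [692.5  24.6] [17. 26.] 1.3 0.021500213102488563
[404. 123.] [632.5 -41. ] [132.  30.] 1.8 0.021478608444471248
[264.  56.] [682.7  86.3] [26. 12.] 87.9 0.02160387903020819
[186.  63.] [672.1 153.2] [16. 29.] 1.7 0.021779827879837232
[333. 126.] [624.3  22.6] [101.  26.] 1.6 0.021489747691557204
[263. 124.] [626.7  86.1] [87. 26.] 0.2 0.021502563884487402
[191. 118.] [630.5 151.3] [67. 27.] 1.2 0.021450666871304064
```

```bash
python3 -c "from cell import manip; print(manip.finish_job())"
```

```text
the job is handed in; nothing more can be done
None
```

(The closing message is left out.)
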